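Open the hood of a watch-timing station with its two release buttons

TASK

Open the clear hood of the watch-timing station: press its two red release buttons down together, one fingertip on each, and keep both held down until the sprung hood has swung all the way up and come to rest. Then let go so that both buttons spring back up, leaving the hood standing open. Let the hood rise by itself without pushing or lifting it, and leave everything else on the bench where it stands.

Things in the scene. Friction and masses are not known exactly. Their poses are not given: they have to be found in the camera images.
- station: Watch-timing station fixed to the bench: aluminium base 260 mm deep (x), 190 mm wide (y), 30 mm high; on the robot's side a dark flat ledge with two red buttons, behind it a clear hood over a watch on a microphone stand. Origin on the bench under the base, which reaches from x -135 to +125 mm; x points away from the robot, from the buttons to the hood's hinge, z up. Yaw within 0.35 rad.
- button_left: Left red button (station's +y side), a flat round cap 24 mm across. Origin at the centre of its top face, moving with it; when up, 42 mm above the bench and 12 mm above the ledge, at x -105, y +32 mm in the station's frame. The two buttons are 64 mm apart, centre to centre. Two steel hooks begin 36 mm behind the button centres and reach 42 mm above the bench; the hood begins 45 mm behind.
- button_right: Right red button (station's -y side, y -32 mm), otherwise like the left one; origin at the centre of its top face.
- press_left (a joint): How far the left button is pressed down, m: 0 up, 0.007 fully down. Spring return: about 2 N starts it, 6 N holds it fully down. Its hook frees the hood's lip from about 0.0047 m on; either hook alone still holds the hood shut, and a hook springs back when its button is let up.
- press_right (a joint): How far the right button is pressed down, m, like the left one.
- hood_angle (a joint): Opening angle of the hood, rad: 0 shut, 1.22 fully open against its stop. Spring-driven and damped: once both hooks are off it rises by itself in about 3 to 6 s and stays open.
- hood: Clear acrylic hood, 158 mm deep, 160 mm wide, its top 96 mm above the bench when shut, with a dark lip along its near lower edge. Origin on the hinge, at the middle of its far lower edge (x +108 mm, 34 mm up in the station's frame); the near edge swings up and away from the robot. Do not push or lift it.
- loupe: Black eyeglass loupe, 34 mm across and 30 mm high, standing beside the station; leave it. Origin at the centre of its underside.
- oil_bottle: Amber oil bottle with a green cap, 28 mm across, 46 mm high, standing beside the station; leave it. Origin at the centre of its underside.
- bench_block: Dark steel bench block 32 x 32 x 24 mm standing beside the station; leave it. Origin at the centre of its underside.
- screwdriver: Thin steel screwdriver 117 mm long with a red end, lying at the station's left side; leave it. Origin on the bench under its middle.
- tweezers: Steel tweezers 127 mm long, 8 mm high, lying crosswise on the mat between the robot and the station; leave them. Origin on the bench under their middle.
- domed_tray: Blue parts tray under a clear dome with a knob, 112 mm across, 78 mm high, on the right of the bench; leave it. Origin at the centre of its underside.
- brush: Wooden bench brush 130 x 36 x 34 mm, bristles down, on the left of the bench; leave it. Origin at the centre of its underside.

How it is judged:
On the way, in this order (a step that is already met when the one before it is completed fails the run):
1. both buttons are down together and the hood begins to rise (value of joint each of press_left, press_right above 0.004 m and value of joint hood_angle above 0.05 rad and contact force between the fingers and button_left above 0.5 N and contact force between the fingers and button_right above 0.5 N), for 0.1 s.
2. the hood is fully up, both buttons still held by the fingers (value of joint each of press_left, press_right above 0.003 m and value of joint hood_angle above 1.15 rad and contact force between the fingers and button_left above 0.5 N and contact force between the fingers and button_right above 0.5 N), for 0.1 s.
At the end, for the whole second after the job is handed in: The hood stands open at rest against its stop (over 1.15 of 1.22 rad) and both buttons are let go and back up (within 1 mm); both were held down without a break (never less than 2 mm) from the hood's first rise until it was fully up (value of joint hood_angle above 1.15 rad and velocity of joint hood_angle below 0.05 rad/s and value of joint each of press_left, press_right below 0.001 m); the robot touches nothing.
It fails at once if a button is let up while the hood is still rising (value of joint hood_angle between 0.1 and 1.1 rad and value of joint any of press_left, press_right below 0.002 m).
It fails at once if the robot pushes or lifts the hood (over 6 N) (contact force between any of the arm, the fingers and hood above 6 N).
It fails at once if a bystander is lifted, pushed or knocked over (moved over 12 mm) (distance of any of loupe, oil_bottle, bench_block, screwdriver, tweezers, domed_tray, brush from where it was at the start of the episode above 0.012 m).
It also fails if it takes over 45 s, if anything falls off the work surface, if the arm or the gripper's body presses on something with over 40 N, if the wrist force passes 120 N, or if a joint passes its speed limit or range.

ROBOT

A 6-joint arm with a two-finger parallel gripper is mounted at the origin on the work surface. World frame = base frame: x ahead of the robot, y to its left, z up, the work surface at z = 0. Lengths are in m, angles in rad, forces in N, time in s.
With the tool pointing down it reaches from about 0.3 to 0.775 m from the base axis. Payload 14.6 kg.
Tool frame: the origin (TCP) lies at the centre of the arm's flange, where the gripper is bolted on; the fingertips stand 173 mm ahead of it and the grasp point (between the pads) lies 155 mm ahead of it; z points along the fingers, y is the line along which they close (so a half turn about z gives the same grasp; the last joint's range is limited). The gripper opens to 85 mm and grips with 20 to 120 N. Pads are 22 mm wide; open, the fingers measure 114 mm over their backs; the gripper's body (76 mm by 85 mm) begins 54 mm behind the grasp point. The pads swing forward as they close: fully open they stand 13 mm farther back than shut.
Start: joints at [-1.359, 0.3, 1.521, -0, 1.321, -0.067], TCP at [0.151, -0.529, 0.405] pointing down, gripper open.
Joint ranges: [-3.03, 3.03], [-0.79, 2.21], [0.23, 2.52], [-1.04, 4.18], [0, 3.07], [-2.55, 2.55]. Speed limits (rad/s): [2.22, 2.22, 2.57, 3.14, 3.14, 3.14].

INTERFACE

Orientations are given as a rotation vector (axis times angle).
In Python, from cell import env, snapshot gives the robot as it stands.
- The arm moves only by the tool servo_tool, never from a script. Its arguments are lists of equal length, an entry for each row: "fingers": the closure, from 0 (fully open) to 1 (shut); "linear": the shift along the tool's x, y, z in m, a list of three; "twist": the turn, a rotation vector about the tool's x, y, z in rad, a list of three. In form: {"fingers": [fingers, ...], "linear": [[tx, ty, tz], ...], "twist": [[wx, wy, wz], ...]}. A call has 1 to 10 rows; each row shifts and turns the commanded pose from where the row before left it, along the tool's axes as they then stand; what a row does not reach is not made up. A row lasts 1/12 s, in which the tool goes at most 41.7 mm and 7.16 degrees, less where a joint would pass 70% of its speed; a pose out of reach is approached as far as the arm can. A call is refused whole if a number of a shift passes 0.0417 or a number of a turn 0.125, either way. A call with a gripper value outside its range is refused whole. The fingers move at their own pace and stop on an object; "force" is the grip in N (left out, the last holds). Time passes only in rows, so rows that do not move let the fingers close. It gives the time, the measured TCP pose, the force, the opening and the grip force at its end, in the units of the state.
- env.observe(): the state, without advancing time (a new reading comes with each control period).
- snapshot(name): name is "scene" or "side" or "wrist"; returns a dict with "frame" (400x640x3 uint8, red, green, blue), "K" (3x3 intrinsics, pixels), "origin" and "attitude" of the camera in the world. Camera axes: x right, y up, looking along -z (the intrinsics and any distortion apply to the point x, -y, -z); pixel columns grow to the right and rows downward; lengths in m; the calibration is good to about 2 mm. A picture is of the moment at which its call begins. There is no depth.
- env.sign_off(): hands the job in; it is judged then, once.
The state is a dict: "clock": time; "joint_pos": joint angles; "joint_vel": joint speeds; "effort": joint torques, N m; "tcp_pos": TCP position; "tool_rot": TCP orientation; "contact_force": force on the tool from outside, world axes, zero at the start; "moment": the same for the moment, N m; "opening": finger opening in m; "gripper_force": force on a finger pad.
Only numpy, scipy, OpenCV 4.12 (cv2) and the standard library are available. Lean on these libraries where they do the work, as an engineer would, in place of code of your own. Each camera call takes 0.05 s, during which the arm holds its last target. There are 200 camera calls.

## Working session

There is one attempt and no reset: what is moved stays moved. The work goes in short steps, Python scripts to look and compute and a tool call to move; the robot and the scene stay as the last step left them, time stands still between calls to the robot, and variables do not carry over. Pictures are saved under pics/ and viewed, at most 10 in all, crops included, and the job is handed in when it is done.

Besides the shell and the picture viewer there is one more tool, called after "Request:" in YAML: its name, and indented under it one key for each argument. servo_tool: Moves the arm, as the interface text tells. Its arguments: {"type":"object","properties":{"fingers":{"type":"array"},"linear":{"type":"array"},"twist":{"type":"array"},"force":{"type":"number"}},"required":["fingers","linear","twist"]}

```bash
mkdir -p pics; ls; cat > h.py <<'E'
import numpy as np, cv2
from cell import env, snapshot
from scipy.spatial.transform import Rotation as R
def att(s):
    a=np.array(s["attitude"],float)
    return a if a.shape==(3,3) else R.from_rotvec(a).as_matrix()
def cast(s,uv,z):
    K=np.array(s["K"]);d=np.linalg.inv(K)@[uv[0],uv[1],1]
    d=att(s)@(d*[1,-1,-1]);o=np.array(s["origin"])
    return o+d*(z-o[2])/d[2]
def reds(s):
    f=s["frame"];h=cv2.cvtColor(f,cv2.COLOR_RGB2HSV)
    m=(((h[...,0]<8)|(h[...,0]>172))&(h[...,1]>140)&(h[...,2]>70)).astype(np.uint8)
    n,_,st,c=cv2.connectedComponentsWithStats(m)
    return [(st[i].tolist(),c[i].round(1)) for i in range(1,n) if st[i][4]>25]
E
python3 - <<'E'
from h import *
o=env.observe();print(o)
for n in ["scene","side","wrist"]:
    s=snapshot(n);cv2.imwrite(f"pics/{n}0.png",s["frame"][...,::-1])
    print(n,s["origin"],np.array(s["attitude"]).shape)
    for st,c in reds(s): print(st,c,cast(s,c,.042).round(4))
E
```

```text
pics
{'clock': 0.0, 'joint_pos': array([-1.35857964e+00,  3.00458489e-01,  1.52161987e+00,  3.28212771e-06,
        1.32068566e+00, -6.65935865e-02]), 'joint_vel': array([-2.92876146e-04, -8.22830173e-04,  2.53472829e-03, -6.66115882e-04,
        1.39527620e-03, -1.89679163e-05]), 'effort': array([ 1.50796517e-03, -5.43496585e+01, -3.61790657e+01, -6.83498160e-05,
        4.07161337e-03,  7.49474816e-05]), 'tcp_pos': array([ 0.15135844, -0.52871905,  0.4041117 ]), 'tool_rot': array([-3.10995854e+00, -4.36373376e-01,  1.28824717e-04]), 'contact_force': array([-0.38321927, -0.11865521,  0.27716742]), 'moment': array([ 0.04238188, -0.04940549, -0.00366732]), 'gripper_force': 0.0, 'opening': 0.08564667512556247}
scene [1.13762522 0.49569604 1.10153288] (3,)
[182, 40, 58, 54, 795] [213.1  74.6] [ 0.4551 -0.6201  0.042 ]
[287, 150, 9, 7, 45] [291.2 153.2] [ 0.5221 -0.1659  0.042 ]
[138, 155, 7, 12, 31] [140.9 160.5] [ 0.8564 -0.4754  0.042 ]
[306, 157, 9, 7, 45] [310.  160.1] [ 0.5021 -0.1051  0.042 ]
side [0.21315266 0.9692795  0.74483563] (3,)
[398, 128, 55, 34, 653] [423.8 148.6] [ 0.4088 -0.5933  0.042 ]
[308, 139, 4, 15, 28] [309.5 144. ] [ 0.844  -0.4446  0.042 ]
[362, 191, 8, 6, 33] [365.2 193.2] [ 0.5193 -0.1662  0.042 ]
[362, 202, 8, 5, 31] [365.6 203.8] [ 0.4985 -0.1047  0.042 ]
wrist [ 0.23047379 -0.50549771  0.37389966] (3,)
[428, 0, 212, 90, 5625] [519.1  41.8] [ 0.3516 -0.6894  0.042 ]
```

View pics/scene0.png

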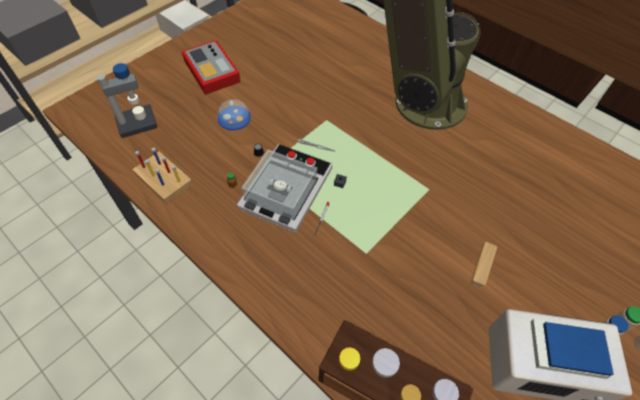

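View pics/side0.png

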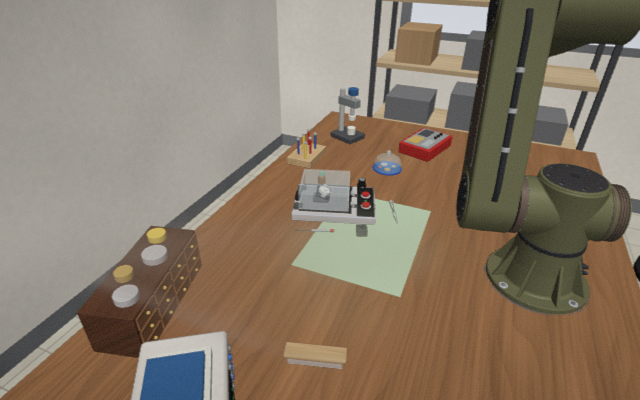

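```bash
cat >> h.py <<'E'
L=np.array([.5003,-.1049,.042]);Rr=np.array([.5207,-.1660,.042])
def goal(up,L=L,Rr=Rr,tilt=.3,tip=.168,fwd=.004):
    y=L-Rr;yaw=np.arctan2(-y[0],y[1])
    Rt=R.from_rotvec([0,0,yaw])*R.from_rotvec([np.pi,0,0])*R.from_rotvec([0,tilt,0])
    p=(L+Rr)/2+[fwd*np.cos(yaw),fwd*np.sin(yaw),up]
    return p-Rt.as_matrix()[:,2]*tip,Rt
def todo(up,**k):
    o=env.observe();p,Rt=goal(up,**k);Rc=R.from_rotvec(o["tool_rot"])
    print("t",o["clock"],"shift",(Rc.inv().apply(p-o["tcp_pos"])).round(4),"turn",(Rc.inv()*Rt).as_rotvec().round(4),"open",o["opening"],"F",o["contact_force"].round(2))
E
python3 -c "
from h import *
todo(.05)"
```

```text
t 0.15 shift [ 0.4079 -0.2771  0.152 ] turn [ 0.0056  0.2999 -0.0432] open 0.08548885993464302 F [ 0.17 -0.22  0.6 ]
```

Request:
servo_tool:
  fingers: [0.42, 0.42, 0.42, 0.42, 0.42, 0.42, 0.42, 0.42, 0.42, 0.42]
  linear:
    - [0.02, -0.014, 0.005]
    - [0.02, -0.014, 0.005]
    - [0.02, -0.014, 0.005]
    - [0.02, -0.014, 0.005]
    - [0.02, -0.014, 0.005]
    - [0.02, -0.014, 0.005]
    - [0.02, -0.014, 0.005]
    - [0.02, -0.014, 0.005]
    - [0.02, -0.014, 0.005]
    - [0.02, -0.014, 0.005]
  twist:
    - [0, 0, 0]
    - [0, 0, 0]
    - [0, 0, 0]
    - [0, 0, 0]
    - [0, 0, 0]
    - [0, 0, 0]
    - [0, 0, 0]
    - [0, 0, 0]
    - [0, 0, 0]
    - [0, 0, 0]

```text
clock: 0.98
tcp_pos: [0.3057, -0.3381, 0.3544]
tool_rot: [-3.111, -0.436, 0.0]
contact_force: [0.8, 0.2, -0.2]
opening: 0.0498
gripper_force: 0.0
```

Request:
servo_tool:
  fingers: [0.42, 0.42, 0.42, 0.42, 0.42, 0.42, 0.42, 0.42, 0.42, 0.42]
  linear:
    - [0.02, -0.014, 0.005]
    - [0.02, -0.014, 0.005]
    - [0.02, -0.014, 0.005]
    - [0.02, -0.014, 0.005]
    - [0.02, -0.014, 0.005]
    - [0.02, -0.014, 0.005]
    - [0.02, -0.014, 0.005]
    - [0.02, -0.014, 0.005]
    - [0.02, -0.014, 0.005]
    - [0.02, -0.014, 0.005]
  twist:
    - [0, 0, 0]
    - [0, 0, 0]
    - [0, 0, 0]
    - [0, 0, 0]
    - [0, 0, 0]
    - [0, 0, 0]
    - [0, 0.1, -0.014]
    - [0, 0.1, -0.014]
    - [0, 0.1, -0.014]
    - [0, 0, 0]

```text
clock: 1.82
tcp_pos: [0.4591, -0.1467, 0.3162]
tool_rot: [-3.023, -0.49, -0.467]
contact_force: [-0.5, 0.3, 0.9]
opening: 0.0496
gripper_force: 0.0
```

```bash
python3 -c "
from h import *
todo(.05)
s=snapshot('wrist');cv2.imwrite('pics/w1.png',s['frame'][...,::-1])
for st,c in reds(s): print(st,c,cast(s,c,.042).round(4))
todo(.05)"
```

```text
t 1.8167 shift [-0.0128  0.0052  0.0628] turn [ 0.0056 -0.0055 -0.0002] open 0.04955191319962672 F [-0.46  0.27  0.93]
[197, 130, 8, 11, 85] [200.5 135. ] [0.5615 0.0093 0.042 ]
[281, 219, 23, 24, 421] [291.9 230.8] [ 0.5007 -0.1043  0.042 ]
[345, 220, 24, 23, 423] [356.4 230.9] [ 0.5206 -0.1644  0.042 ]
t 1.8667 shift [-0.0149  0.0068  0.0627] turn [ 0.0056 -0.002   0.0006] open 0.049397498388613896 F [0.45 1.58 0.64]
```

View pics/w1.png

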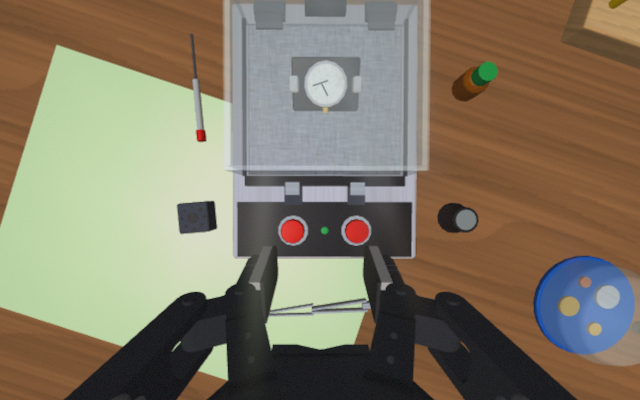

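```bash
python3 -c "
from h import *
todo(.03,tip=.168)
s=snapshot('wrist');f=s['frame'].copy()
o=env.observe();Rc=R.from_rotvec(o['tool_rot'])
for x in (-.011,0,.011):
  for y in (-.0393,-.0248,.0248,.0393):
    P=Rc.apply([x,y,.168])+o['tcp_pos']
    c=att(s).T@(P-s['origin']);u=s['K']@(c*[1,-1,-1]);u=u[:2]/u[2];print(x,y,u.round(1))
    cv2.circle(f,tuple(int(a) for a in u.round()),1,(0,255,0),-1)
g=cv2.resize(f[200:350,220:420],None,fx=4,fy=4);cv2.imwrite('pics/w2.png',g[...,::-1])
"
```

```text
t 1.8667 shift [-0.0209  0.0067  0.0818] turn [ 0.0056 -0.002   0.0006] open 0.049397498388613896 F [0.45 1.58 0.64]
-0.011 -0.0393 [255.6 280.1]
-0.011 -0.0248 [280.5 280.1]
-0.011 0.0248 [365.6 280. ]
-0.011 0.0393 [390.5 280. ]
0 -0.0393 [254.1 263.6]
0 -0.0248 [279.5 263.5]
0 0.0248 [366.6 263.5]
0 0.0393 [392.1 263.5]
0.011 -0.0393 [252.6 246.3]
0.011 -0.0248 [278.6 246.3]
0.011 0.0248 [367.6 246.2]
0.011 0.0393 [393.7 246.2]
```

View pics/w2.png

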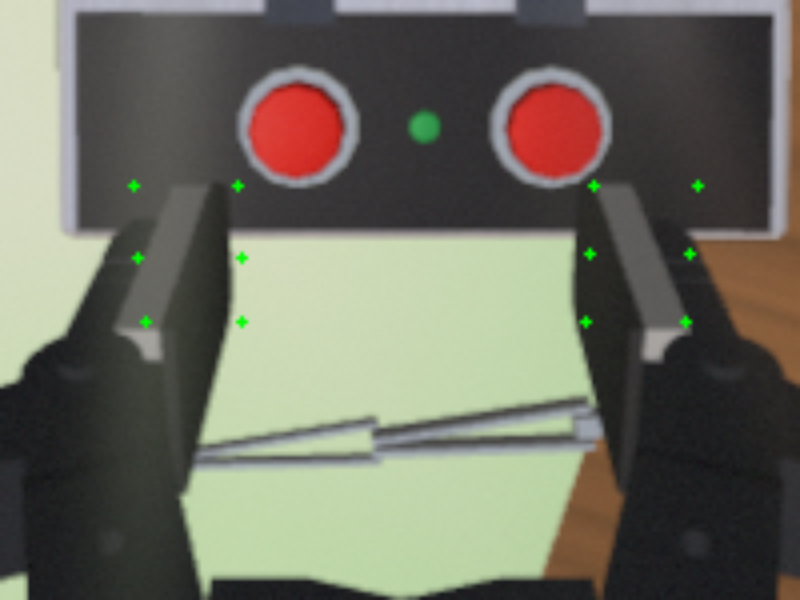

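Request:
servo_tool:
  fingers: [0.34, 0.34, 0.34, 0.34, 0.34, 0.34]
  linear:
    - [-0.004, 0.0015, 0.016]
    - [-0.004, 0.0015, 0.016]
    - [-0.004, 0.0015, 0.016]
    - [-0.004, 0.0015, 0.016]
    - [-0.004, 0.0, 0.016]
    - [0, 0, 0]
  twist:
    - [0, 0, 0]
    - [0, 0, 0]
    - [0, 0, 0]
    - [0, 0, 0]
    - [0, 0, 0]
    - [0, 0, 0]

```text
clock: 2.42
tcp_pos: [0.4642, -0.1527, 0.2318]
tool_rot: [-3.025, -0.489, -0.452]
contact_force: [-0.5, 0.4, -1.0]
opening: 0.0562
gripper_force: 0.0
```

```bash
sed -i 's/^L=.*/L=np.array([.5005,-.1045,.042]);Rr=np.array([.5207,-.1652,.042])/' h.py; python3 -c "
from h import *
todo(.010);todo(-.01)
s=snapshot('wrist');f=s['frame']
g=cv2.resize(f[160:310,220:420],None,fx=4,fy=4);cv2.imwrite('pics/w3.png',g[...,::-1])
"
```

```text
t 2.4167 shift [-0.0018 -0.0023  0.0196] turn [ 0.0034  0.0039 -0.0004] open 0.05624841379763874 F [-0.47  0.35 -0.96]
t 2.4167 shift [-0.0077 -0.0024  0.0387] turn [ 0.0034  0.0039 -0.0004] open 0.05624841379763874 F [-0.47  0.35 -0.96]
```

View pics/w3.png

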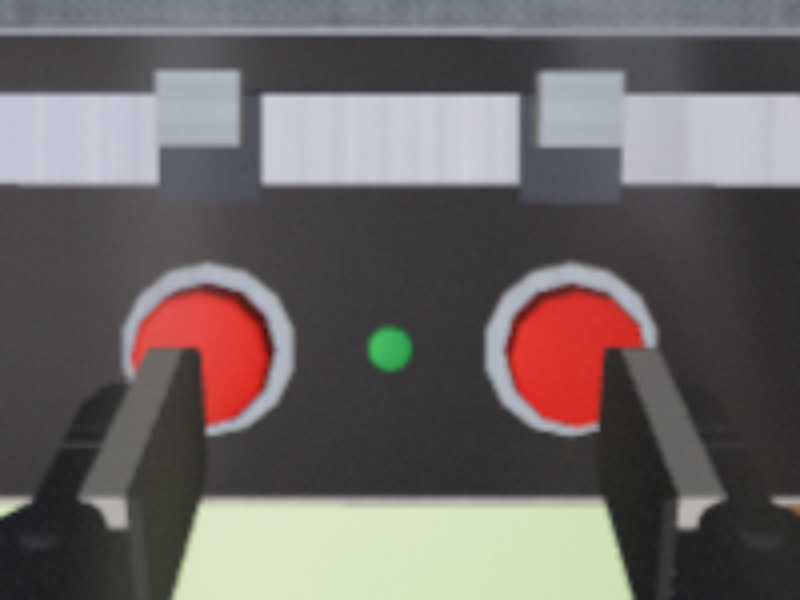

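Request:
servo_tool:
  fingers: [0.34, 0.34, 0.34, 0.34]
  linear:
    - [-0.001, -0.0023, 0.009]
    - [-0.001, 0, 0.009]
    - [-0.001, 0, 0.003]
    - [0, 0, 0]
  twist:
    - [0, 0, 0]
    - [0, 0, 0]
    - [0, 0, 0]
    - [0, 0, 0]

```text
clock: 2.8
tcp_pos: [0.4675, -0.1493, 0.2129]
tool_rot: [-3.026, -0.49, -0.457]
contact_force: [-0.8, -0.2, -0.1]
opening: 0.0563
gripper_force: 0.0
```

```bash
python3 -c "
from h import *
todo(-.001);todo(-.004)
s=snapshot('wrist');f=s['frame']
g=cv2.resize(f[160:310,220:420],None,fx=4,fy=4);cv2.imwrite('pics/w4.png',g[...,::-1])
"
```

```text
t 2.8 shift [-0.0035 -0.0001  0.0108] turn [0.0056 0.0009 0.0009] open 0.05631433893414596 F [-0.82 -0.21 -0.13]
t 2.8 shift [-0.0044 -0.0002  0.0137] turn [0.0056 0.0009 0.0009] open 0.05631433893414596 F [-0.82 -0.21 -0.13]
```

View pics/w4.png

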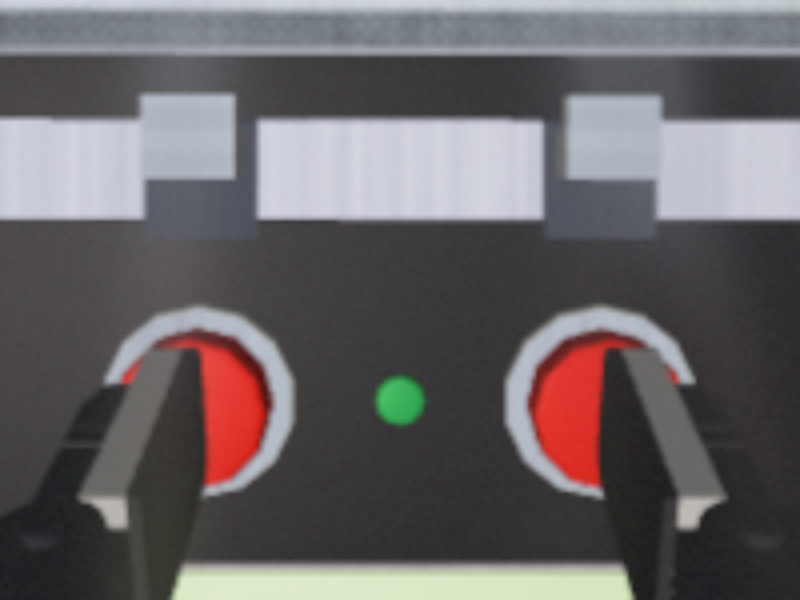

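Request:
servo_tool:
  fingers: [0.34, 0.34, 0.34, 0.34, 0.34]
  linear:
    - [-0.001, -0.001, 0.002]
    - [-0.001, 0, 0.002]
    - [-0.0006, 0, 0.002]
    - [-0.0006, 0, 0.002]
    - [0, 0, 0]
  twist:
    - [0, 0, 0]
    - [0, 0, 0]
    - [0, 0, 0]
    - [0, 0, 0]
    - [0, 0, 0]

```text
clock: 3.27
tcp_pos: [0.4667, -0.1488, 0.2049]
tool_rot: [-3.027, -0.49, -0.459]
contact_force: [-2.7, 0.3, 3.7]
opening: 0.0564
gripper_force: 2.0
```

Request:
servo_tool:
  fingers: [0.34, 0.34, 0.34, 0.34, 0.34, 0.34]
  linear:
    - [-0.0006, 0, 0.002]
    - [-0.0006, 0, 0.002]
    - [-0.0006, 0, 0.002]
    - [-0.0003, 0, 0.001]
    - [0, 0, 0]
    - [0, 0, 0]
  twist:
    - [0, 0, 0]
    - [0, 0, 0]
    - [0, 0, 0]
    - [0, 0, 0]
    - [0, 0, 0]
    - [0, 0, 0]

```text
clock: 3.77
tcp_pos: [0.4668, -0.1488, 0.1985]
tool_rot: [-3.026, -0.49, -0.46]
contact_force: [-8.7, 1.6, 16.8]
opening: 0.0562
gripper_force: 8.0
```

Request:
servo_tool:
  fingers: [0.34, 0.34, 0.34, 0.34, 0.34, 0.34, 0.34, 0.34, 0.34, 0.34]
  linear:
    - [0, 0, 0.0005]
    - [0, 0, 0]
    - [0, 0, 0]
    - [0, 0, 0]
    - [0, 0, 0]
    - [0, 0, 0]
    - [0, 0, 0]
    - [0, 0, 0]
    - [0, 0, 0]
    - [0, 0, 0]
  twist:
    - [0, 0, 0]
    - [0, 0, 0]
    - [0, 0, 0]
    - [0, 0, 0]
    - [0, 0, 0]
    - [0, 0, 0]
    - [0, 0, 0]
    - [0, 0, 0]
    - [0, 0, 0]
    - [0, 0, 0]

```text
clock: 4.6
tcp_pos: [0.4669, -0.1488, 0.1983]
tool_rot: [-3.026, -0.491, -0.46]
contact_force: [-11.4, 1.4, 20.6]
opening: 0.0563
gripper_force: 10.6
```

```bash
python3 -c "
from h import *
f=snapshot('scene')['frame'][110:250,210:370];g=snapshot('wrist')['frame']
f=cv2.resize(f,(457,400));cv2.imwrite('pics/c5.png',np.hstack([f,g[:,150:490]])[...,::-1])
"
```

```text
(no output)
```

View pics/c5.png

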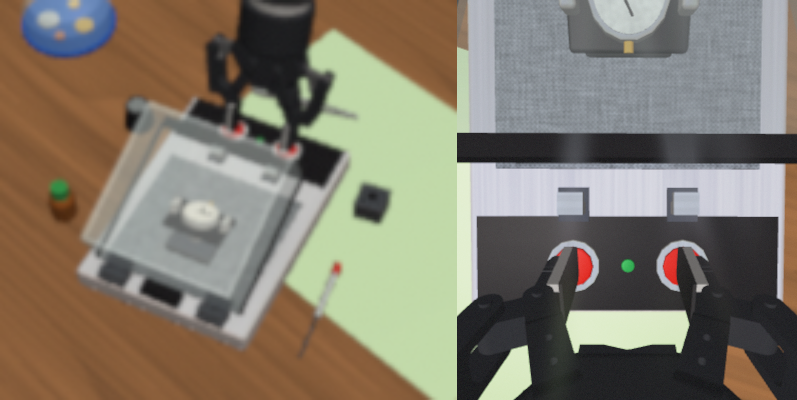

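The hood is rising (its dark lip is at row 148 in the wrist view) and both buttons are held down. I'll keep holding.

Request:
servo_tool:
  fingers: [0.34, 0.34, 0.34, 0.34, 0.34, 0.34, 0.34, 0.34, 0.34, 0.34]
  linear:
    - [0, 0, 0]
    - [0, 0, 0]
    - [0, 0, 0]
    - [0, 0, 0]
    - [0, 0, 0]
    - [0, 0, 0]
    - [0, 0, 0]
    - [0, 0, 0]
    - [0, 0, 0]
    - [0, 0, 0]
  twist:
    - [0, 0, 0]
    - [0, 0, 0]
    - [0, 0, 0]
    - [0, 0, 0]
    - [0, 0, 0]
    - [0, 0, 0]
    - [0, 0, 0]
    - [0, 0, 0]
    - [0, 0, 0]
    - [0, 0, 0]

```text
clock: 5.53
tcp_pos: [0.4669, -0.1488, 0.1983]
tool_rot: [-3.026, -0.491, -0.46]
contact_force: [-11.2, 2.1, 21.3]
opening: 0.0563
gripper_force: 10.6
```

Request:
servo_tool:
  fingers: [0.34, 0.34, 0.34, 0.34, 0.34, 0.34, 0.34, 0.34, 0.34, 0.34]
  linear:
    - [0, 0, 0]
    - [0, 0, 0]
    - [0, 0, 0]
    - [0, 0, 0]
    - [0, 0, 0]
    - [0, 0, 0]
    - [0, 0, 0]
    - [0, 0, 0]
    - [0, 0, 0]
    - [0, 0, 0]
  twist:
    - [0, 0, 0]
    - [0, 0, 0]
    - [0, 0, 0]
    - [0, 0, 0]
    - [0, 0, 0]
    - [0, 0, 0]
    - [0, 0, 0]
    - [0, 0, 0]
    - [0, 0, 0]
    - [0, 0, 0]

```text
clock: 6.37
tcp_pos: [0.4669, -0.1488, 0.1983]
tool_rot: [-3.026, -0.491, -0.46]
contact_force: [-10.9, 0.5, 21.2]
opening: 0.0561
gripper_force: 10.6
```

Request:
servo_tool:
  fingers: [0.34, 0.34, 0.34, 0.34, 0.34, 0.34, 0.34, 0.34, 0.34, 0.34]
  linear:
    - [0, 0, 0]
    - [0, 0, 0]
    - [0, 0, 0]
    - [0, 0, 0]
    - [0, 0, 0]
    - [0, 0, 0]
    - [0, 0, 0]
    - [0, 0, 0]
    - [0, 0, 0]
    - [0, 0, 0]
  twist:
    - [0, 0, 0]
    - [0, 0, 0]
    - [0, 0, 0]
    - [0, 0, 0]
    - [0, 0, 0]
    - [0, 0, 0]
    - [0, 0, 0]
    - [0, 0, 0]
    - [0, 0, 0]
    - [0, 0, 0]

```text
clock: 7.2
tcp_pos: [0.4669, -0.1488, 0.1983]
tool_rot: [-3.026, -0.491, -0.46]
contact_force: [-12.1, 1.2, 20.6]
opening: 0.0563
gripper_force: 10.6
```

Request:
servo_tool:
  fingers: [0.34, 0.34, 0.34, 0.34, 0.34, 0.34, 0.34, 0.34, 0.34, 0.34]
  linear:
    - [0, 0, 0]
    - [0, 0, 0]
    - [0, 0, 0]
    - [0, 0, 0]
    - [0, 0, 0]
    - [0, 0, 0]
    - [0, 0, 0]
    - [0, 0, 0]
    - [0, 0, 0]
    - [0, 0, 0]
  twist:
    - [0, 0, 0]
    - [0, 0, 0]
    - [0, 0, 0]
    - [0, 0, 0]
    - [0, 0, 0]
    - [0, 0, 0]
    - [0, 0, 0]
    - [0, 0, 0]
    - [0, 0, 0]
    - [0, 0, 0]

```text
clock: 8.03
tcp_pos: [0.4669, -0.1488, 0.1983]
tool_rot: [-3.026, -0.491, -0.46]
contact_force: [-11.3, 1.6, 21.3]
opening: 0.0562
gripper_force: 10.6
```

Request:
servo_tool:
  fingers: [0.34, 0.34, 0.34, 0.34, 0.34, 0.34, 0.34, 0.34, 0.34, 0.34]
  linear:
    - [0, 0, 0]
    - [0, 0, 0]
    - [0, 0, 0]
    - [0, 0, 0]
    - [0, 0, 0]
    - [0, 0, 0]
    - [0, 0, 0]
    - [0, 0, 0]
    - [0, 0, 0]
    - [0, 0, 0]
  twist:
    - [0, 0, 0]
    - [0, 0, 0]
    - [0, 0, 0]
    - [0, 0, 0]
    - [0, 0, 0]
    - [0, 0, 0]
    - [0, 0, 0]
    - [0, 0, 0]
    - [0, 0, 0]
    - [0, 0, 0]

```text
clock: 8.87
tcp_pos: [0.4669, -0.1488, 0.1983]
tool_rot: [-3.026, -0.491, -0.46]
contact_force: [-11.1, 1.3, 22.0]
opening: 0.0562
gripper_force: 10.6
```

Request:
servo_tool:
  fingers: [0.34, 0.34, 0.34, 0.34, 0.34, 0.34, 0.34, 0.34, 0.34, 0.34]
  linear:
    - [0, 0, 0]
    - [0, 0, 0]
    - [0, 0, 0]
    - [0, 0, 0]
    - [0, 0, 0]
    - [0, 0, 0]
    - [0, 0, 0]
    - [0, 0, 0]
    - [0, 0, 0]
    - [0, 0, 0]
  twist:
    - [0, 0, 0]
    - [0, 0, 0]
    - [0, 0, 0]
    - [0, 0, 0]
    - [0, 0, 0]
    - [0, 0, 0]
    - [0, 0, 0]
    - [0, 0, 0]
    - [0, 0, 0]
    - [0, 0, 0]

```text
clock: 9.7
tcp_pos: [0.4669, -0.1488, 0.1983]
tool_rot: [-3.026, -0.491, -0.46]
contact_force: [-11.9, 1.2, 21.7]
opening: 0.0562
gripper_force: 10.6
```

```bash
python3 -c "
from h import *
a=snapshot('scene')['frame']
for i in range(8): b=snapshot('scene')['frame']
d=cv2.absdiff(a,b)[90:260,200:380];print('motion',d.max(),(d>15).sum())
f=cv2.resize(b[90:250,200:360],(400,400));g=snapshot('side')['frame'][130:240,260:400];g=cv2.resize(g,(400,400))
cv2.imwrite('pics/c6.png',np.hstack([f,g])[...,::-1])
"
```

```text
motion 5 0
```

View pics/c6.png

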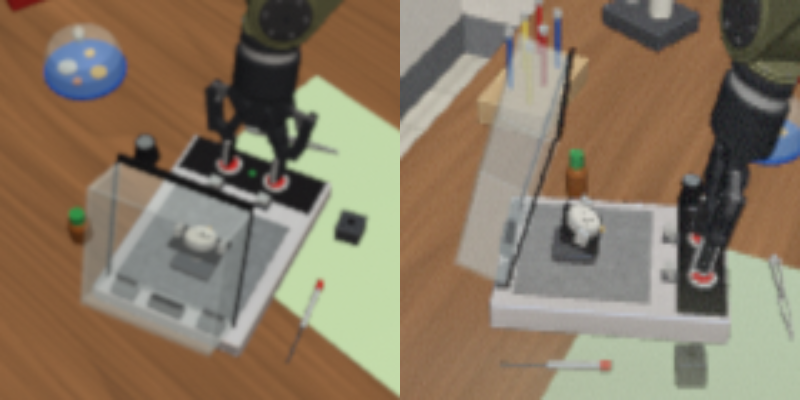

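The side view shows the hood standing open at about 70°, with no motion between frames. Retracting now.

Request:
servo_tool:
  fingers: [0.34, 0.34, 0.34, 0.34, 0.34, 0.34, 0.34, 0.34, 0.34, 0.34]
  linear:
    - [0.0006, 0, -0.002]
    - [0.001, 0, -0.004]
    - [0.001, 0, -0.005]
    - [0, 0, -0.01]
    - [0, 0, -0.012]
    - [0, 0, -0.012]
    - [0, 0, -0.012]
    - [0, 0, -0.012]
    - [0, 0, 0]
    - [0, 0, 0]
  twist:
    - [0, 0, 0]
    - [0, 0, 0]
    - [0, 0, 0]
    - [0, 0, 0]
    - [0, 0, 0]
    - [0, 0, 0]
    - [0, 0, 0]
    - [0, 0, 0]
    - [0, 0, 0]
    - [0, 0, 0]

```text
clock: 11.03
tcp_pos: [0.4496, -0.154, 0.2643]
tool_rot: [-3.027, -0.49, -0.46]
contact_force: [0.3, 0.8, 0.4]
opening: 0.0568
gripper_force: 0.0
```

```bash
python3 -c "
from h import *
print(env.observe()['contact_force'].round(1))
s=snapshot('wrist')
for st,c in reds(s): print(st,c,cast(s,c,.042).round(4))
b=snapshot('scene')['frame'];f=cv2.resize(b[90:250,200:360],(400,400));g=cv2.resize(s['frame'][100:300,220:420],(400,400))
cv2.imwrite('pics/c7.png',np.hstack([f,g])[...,::-1])"
```

```text
[0.3 0.8 0.4]
[165, 102, 12, 14, 146] [170.5 108.6] [0.5596 0.0046 0.042 ]
[266, 210, 29, 29, 642] [280.3 223.8] [ 0.5008 -0.1047  0.042 ]
[346, 210, 29, 29, 655] [360.1 223.8] [ 0.5207 -0.1646  0.042 ]
```

View pics/c7.png

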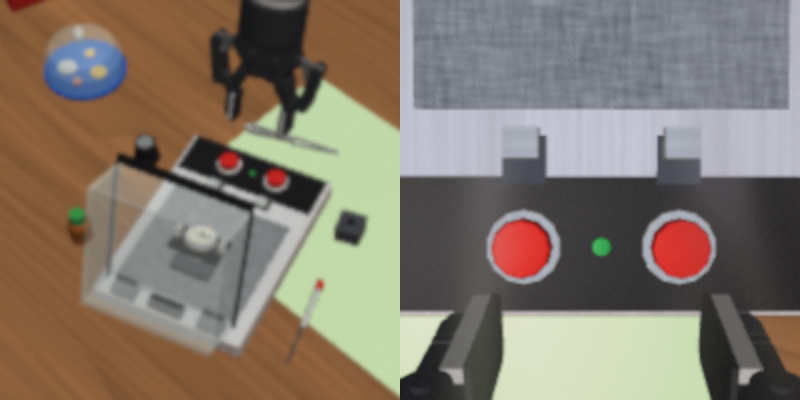

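The hood is still open, both buttons are back up (wrist pixels (280,224) and (360,224)), and the fingers are clear.

```bash
python3 -c "
from h import *
print(env.sign_off())"
```

```text
the job is handed in; nothing more can be done
None
```

I pressed both buttons together and held them until the hood stood fully open, then let go; both are back up, the robot touches nothing, and the job is handed in (the hand-in gave no verdict).

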